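# Chock a rocking bench instrument with a wedge

## Task

The white bench instrument rocks because its foot under the corner with the orange dot does not reach the bench. Push the orange wedge, thin end first, under that foot until the instrument no longer rocks, then press firmly down on the orange dot, and finish while still pressing there, with the instrument standing level on the wedge. Only push and press: do not pick up the wedge or the instrument, do not shove the instrument out of its place, and leave everything else alone.

Things in the scene. Friction and masses are not known exactly. Their poses are not given: they have to be found in the camera images.
- instrument: White box-shaped bench instrument, about 3.5 kg, 180 (x) by 220 (y) by 92 high, flat top (relief up to 4 mm). Origin on the bench under its centre, z up. Housing underside 22 mm above the bench. Four round grey feet, 24 diameter, axes at x = +-66, y = +-86 mm; three reach the bench, the one at (+66, +86), under the orange dot, does not.
- press_spot (a point): Centre of the orange dot (22 mm wide) on the instrument's top, 92 mm above the bench, right above the short foot; instrument axes. Pressed here with about 3 to 6 N the unwedged instrument rocks by 2.5 to 6.5 degrees until the short foot meets the bench, and rocks back when let go; wedged snugly it stays within 0.8 degrees of level when pressed with 6 to 20 N.
- foot_spot (a point): Point on the short foot's axis at bench level (instrument x = 66, y = 86, z = 0 mm); instrument axes. The foot's flat end, 24 mm diameter, hangs 5 to 11 mm above this point, by an unknown amount each time, and does not yield. Its rim is 12 mm inside the instrument's +y side, which is 24 mm from this point.
- wedge: Orange plastic wedge, 90 g, 130 long (x) by 60 wide (y), lying flat beside the instrument's +y side, its thin end 15 to 70 mm from it, aimed towards the short foot within 0.3 rad. Origin on its underside halfway along. Thin end (3 mm) at x = +65; the top rises evenly to 17 mm at x = -53; from there to x = -65 stands an upright push plate, 64 wide, 30 high.
- wedge_tip (a point): Middle of the wedge's thin end at bench level (wedge x = 65 mm); wedge axes.
- wedge_back (a point): Middle of the push plate's back face, the one to push along the wedge's +x, 12 mm above the bench (wedge x = -65 mm); wedge axes. The wedge slides with about 1 N; once its ramp meets the foot's rim the push needed rises quickly. A push of 4 to 8 N makes it snug and friction keeps it there; driven much farther it lifts the corner too high.
- beaker: Bystander: glass beaker, 64 diameter, 85 high; origin under its centre.
- amber_bottle: Bystander: amber glass bottle, 60 diameter, 130 high; origin under its centre.
- jar: Bystander: white jar with blue cap, 68 diameter, 75 high; origin under its centre.
- tip_box: Bystander: blue plastic box, 85 by 120 by 60 high; origin under its centre.
- petri_dish: Bystander: clear closed dish, 90 diameter, 16 high; origin under its centre.
- wash_bottle: Bystander: white bottle with red cap, 64 diameter, 150 high; origin under its centre.
There are look-alikes about, which are no part of the job. Several things have the shape of the wedge; the one meant has the colours described above.

How it is judged:
By the outcome, as a careful person would: the job done as asked, in the order asked, and still so for the second after the job is handed in, while the arm keeps its last pose, push and grip.
It also fails if it takes over 48 s, if anything falls off the work surface, if the arm or the gripper's body presses on something with over 40 N, if the wrist force passes 120 N, or if a joint passes its speed limit or range.

## Robot

A 7-joint arm with a two-finger parallel gripper is mounted at the origin on the work surface. World frame = base frame: x ahead of the robot, y to its left, z up, the work surface at z = 0. Lengths are in mm, angles in rad, forces in N, time in s.
With the tool pointing down it reaches from about 400 to 850 mm from the base axis. Payload 4.5 kg.
Tool frame: the origin (TCP) lies at the very end of the fingers, on their centre line; the grasp point (between the pads) lies 19 mm behind it; x points along the fingers, y is the direction in which the jaws open and shut, and the axes are right-handed (so a half turn about x gives the same grasp; the last joint's range is limited). The gripper opens to 85 mm and grips with 20 to 120 N. Pads are 22 mm wide; open, the fingers measure 114 mm over their backs; the gripper's body (76 mm by 85 mm) begins 54 mm behind the grasp point. The pads swing forward as they close: fully open they stand 13 mm farther back than shut.
Start: joints at [-1.172, 0.689, -0.195, 1.565, 0.157, 0.902, -0.215], TCP at [222.959, 583.904, 231.317] pointing down, gripper open.
Joint ranges: [-3.01, 3.01], [-0.46, 2.08], [-1.47, 1.51], [0.13, 2.56], [-1, 4.14], [0.04, 2.09], [-2.66, 2.66]. Speed limits (rad/s): [2.57, 2.57, 3.14, 3.14, 3.14, 3.14, 3.14].

## Interface

Orientations are given as [roll, pitch, yaw] about the fixed x, y, z axes, in that order (R = Rz(yaw) Ry(pitch) Rx(roll)).
In Python, from plant import ctrl gives the robot as it stands. The module is installed in compiled form; this text tells all that it offers.
- The arm moves only by the tool drive_tool, never from a script. Its argument "commands" is text: rows parted by semicolons, each of 7 numbers parted by spaces: the finger opening in mm, from 0 to 85.4, then the shift along the tool's x, y, z in mm, then the turn, a rotation vector about the tool's x, y, z in rad. A call has 1 to 5 rows; each row is the pose to reach, as a shift and turn from the pose measured when the call began, along the tool's axes at that moment; what a row does not reach only later rows make up. A row lasts 1/8 s, in which the tool goes at most 62.5 mm and 10.7 degrees, less where a joint would pass 70% of its speed; a pose out of reach is approached as far as the arm can. A call with a gripper value outside its range is refused whole. The fingers move at their own pace and stop on an object; "newtons" is the grip in N (left out, the last holds). Time passes only in rows, so rows that repeat a pose let the fingers close. It gives the time, the measured TCP pose, the force and the opening at its end, in the units of the state.
- ctrl.state(): the state, without advancing time (a new reading comes with each control period).
- ctrl.snapshot(name): name is "scene" or "top" or "wrist"; returns the picture (384x512x3 uint8, red, green, blue); there is no depth.
- ctrl.calibration(name): a dict with "fx", "fy", "cx", "cy" (pixels), "k1" (the pictures are not rectified: a ray, as slopes to the right and down, at radius r is drawn at 1 + k1 r^2 times it, then the intrinsics apply), "R" (3x3) and "t" (3): a world point X has camera coordinates R X + t; the wrist camera has in their place "mount" (4x4, takes a point from camera to tool coordinates, whose origin is the TCP and whose axes are the tool frame's). Camera axes: x right, y down, z forward; pixel columns grow to the right and rows downward; lengths in mm; the calibration is good to about 2 mm. A picture is of the moment at which its call begins: read the wrist's pose just before it. calibration takes no time and is no camera call.
- ctrl.sign_off(): hands the job in, once; it reports no verdict.
The state is a dict: "t": time; "qpos": joint angles; "qvel": joint speeds; "joint_torque": joint torques, N m; "ee_pos": TCP position; "eef_rot": TCP orientation; "contact_force": force on the tool from outside, world axes, zero at the start; "ft_torque": the same for the moment, N m; "opening": finger opening in mm.
Only numpy, scipy, OpenCV 4.12 (cv2) and the standard library are available. Lean on these libraries where they do the work, as an engineer would, in place of code of your own. Each camera call takes 0.05 s, during which the arm holds its last target.

## Working session

There is one attempt and no reset: what is moved stays moved. The work goes in short steps, Python scripts to look and compute and a tool call to move; the robot and the scene stay as the last step left them, time stands still between calls to the robot, and variables do not carry over. Pictures are saved under pics/ and viewed, and the job is handed in when it is done.

Besides the shell and the picture viewer there is one more tool, called as name(argument=value, ...) on one line, values as JSON. drive_tool: Moves the arm, as the interface text tells. Its arguments: {"type":"object","properties":{"commands":{"type":"string"},"newtons":{"type":"number"}},"required":["commands"]}

```bash
mkdir -p pics; ls
python3 - <<'E'
from plant import ctrl
import cv2
s=ctrl.state(); print(s)
for n in ("scene","top","wrist"):
    im=ctrl.snapshot(n); cv2.imwrite(f"pics/{n}0.png",im[:,:,::-1]); print(n,ctrl.calibration(n))
E
```

```text
pics
{'t': 0.0, 'qpos': array([-1.17223018,  0.68997645, -0.19452642,  1.56638512,  0.15730637,
        0.90246656, -0.21506258]), 'qvel': array([-0.00030351, -0.0012395 ,  0.00046894, -0.00027114, -0.00047292,
       -0.00213702,  0.00011277]), 'joint_torque': array([-5.00169062e-05, -5.39615679e+01, -1.26623925e+00, -1.58550936e+01,
        9.22835316e-03,  9.32401163e-03, -1.18074280e-05]), 'ee_pos': array([222.76340631, 583.24770151, 230.47810673]), 'eef_rot': array([-1.5007566 ,  1.56895414, -1.86538233]), 'contact_force': array([ 0.1614472 , -0.17229167,  0.63484624]), 'ft_torque': array([-0.00565592,  0.00236341, -0.00616511]), 'opening': 85.36098038806415}
scene {'fx': 348.4982057904825, 'fy': 348.4982057904825, 'cx': 259.4691637399571, 'cy': 195.86463651223858, 'k1': -0.10031524998852114, 'R': array([[-0.63687592,  0.77096506, -0.001389  ],
       [ 0.3950051 ,  0.32475607, -0.85936282],
       [-0.66208763, -0.54785615, -0.51136446]]), 't': array([ 365.97381962,  -85.34065097, 1280.93118378])}
top {'fx': 398.095053790317, 'fy': 398.095053790317, 'cx': 256.9194319863504, 'cy': 188.18770203643976, 'k1': -0.05604998223897725, 'R': array([[-8.01853093e-03, -9.99966903e-01, -1.37728822e-03],
       [-9.81594607e-01,  8.13400695e-03, -1.90803211e-01],
       [ 1.90808099e-01, -1.78022762e-04, -9.81627342e-01]]), 't': array([ -56.73393627,  494.25991404, 1207.00140586])}
wrist {'fx': 329.29267643768674, 'fy': 329.29267643768674, 'cx': 261.45277838030745, 'cy': 192.91255219302974, 'k1': -0.0633939099633943, 'mount': array([[-3.05954491e-04, -2.82768319e-01,  9.59188190e-01,
        -1.42029425e+02],
       [ 9.99999158e-01,  1.12312129e-03,  6.50067796e-04,
        -1.60224027e+00],
       [-1.26110325e-03,  9.59187581e-01,  2.82767738e-01,
        -7.08550997e+01],
       [ 0.00000000e+00,  0.00000000e+00,  0.00000000e+00,
         1.00000000e+00]])}
```

View pics/scene0.png

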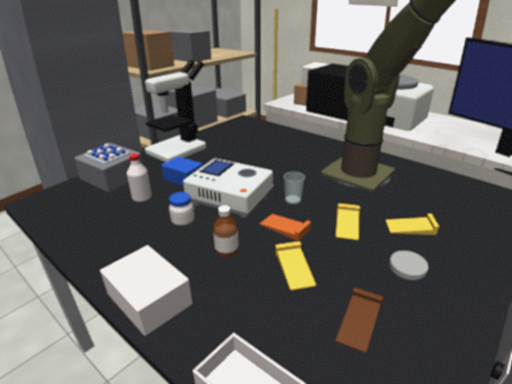

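View pics/top0.png

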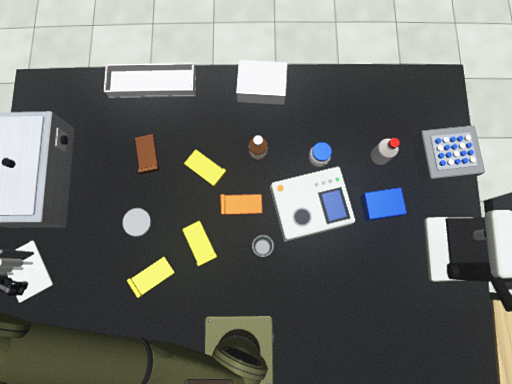

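View pics/wrist0.png

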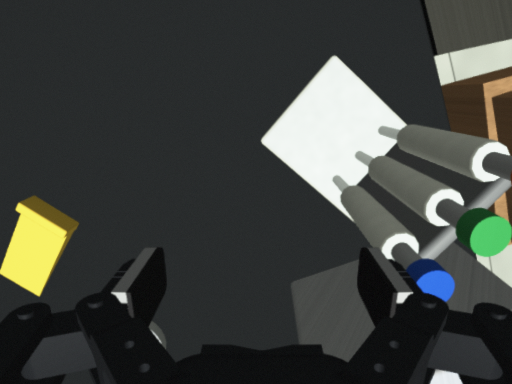

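The scene picture shows the instrument at about (230,183), the orange wedge at (285,226), and yellow and brown look-alikes. In the top picture the orange wedge is at (242,204), its push plate at the left, and the orange dot is at (280,188). Next I'll measure both.

```bash
cat > h.py <<'E'
import numpy as np, cv2
from plant import ctrl
from scipy.spatial.transform import Rotation as Ro
def toolRt(s):
    return Ro.from_euler('xyz',s['eef_rot']).as_matrix(), np.array(s['ee_pos'])
def cam(name,s=None):
    c=ctrl.calibration(name)
    K=np.array([[c['fx'],0,c['cx']],[0,c['fy'],c['cy']],[0,0,1]])
    if name=='wrist':
        R,p=toolRt(s); M=np.array(c['mount']); Rc=R@M[:3,:3]; o=R@M[:3,3]+p
    else:
        Rc=np.array(c['R']).T; o=-Rc@np.array(c['t'])
    return K,np.array([c['k1'],0,0,0,0.]),Rc,o
def ray(C,uv):
    K,d,Rc,o=C
    n=cv2.undistortPoints(np.array(uv,float).reshape(-1,1,2),K,d).reshape(-1,2)
    v=np.c_[n,np.ones(len(n))]@Rc.T
    return o,v/np.linalg.norm(v,axis=1)[:,None]
def plane(C,uv,z):
    o,v=ray(C,uv); return o+v*((z-o[2])/v[:,2])[:,None]
def tri(C1,u1,C2,u2):
    o1,v1=ray(C1,[u1]);o2,v2=ray(C2,[u2]);v1=v1[0];v2=v2[0]
    A=np.c_[v1,-v2];t=np.linalg.lstsq(A,o2-o1,rcond=None)[0]
    a=o1+t[0]*v1;b=o2+t[1]*v2
    return (a+b)/2,np.linalg.norm(a-b)
def proj(C,X):
    K,d,Rc,o=C
    x=(np.atleast_2d(X)-o)@Rc
    return cv2.projectPoints(x,np.zeros(3),np.zeros(3),K,d)[0].reshape(-1,2)
def orange(im):
    h=cv2.cvtColor(im,cv2.COLOR_RGB2HSV)
    return cv2.inRange(h,(5,150,140),(17,255,255))
E
python3 - <<'E'
from h import *
for n in ("top","scene"):
    im=cv2.imread(f"pics/{n}0.png")[:,:,::-1].copy(); m=orange(im)
    k,l,st,c=cv2.connectedComponentsWithStats(m)
    for i in range(1,k):
        if st[i][4]>15: print(n,st[i],c[i])
    x0,y0=(210,155) if n=="top" else (180,150)
    cr=im[y0:y0+100,x0:x0+150][:,:,::-1]
    cv2.imwrite(f"pics/{n}crop.png",cv2.resize(cr,None,fx=5,fy=5,interpolation=cv2.INTER_CUBIC))
E
```

```text
top [136 135  21  35 428] [145.61214953 151.85514019]
top [220 194  42  20 701] [242.31526391 203.73894437]
scene [260 214  50  22 574] [284.36759582 224.1097561 ]
```

View pics/topcrop.png

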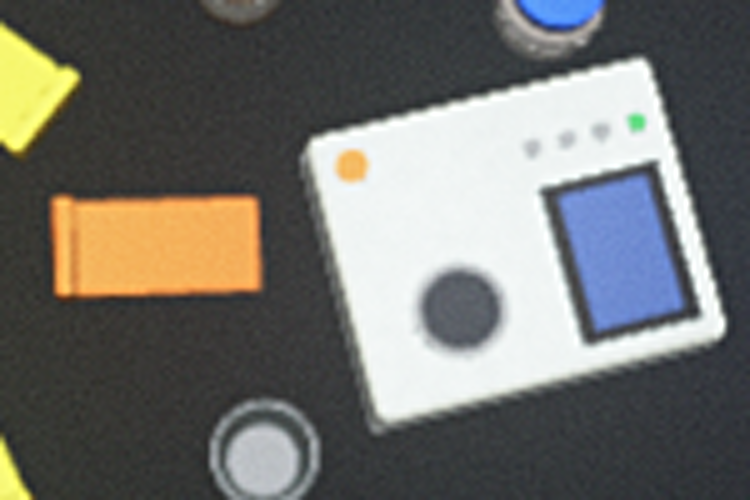

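View pics/scenecrop.png

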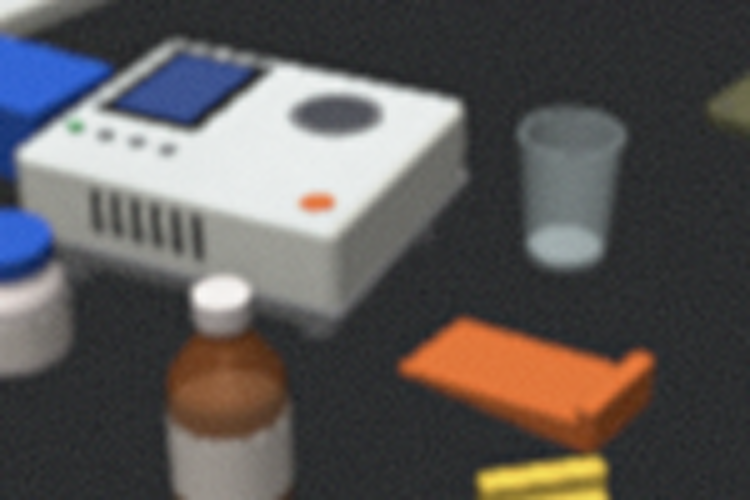

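The top crop shows the dot at about (280.3,188), the instrument's top corners, and the wedge's corners. The scene crop shows the same dot and wedge. I'll triangulate them.

Run:
```python
from h import *
T=cam('top');S=cam('scene')
t=lambda x,y:(210+(x+.5)/5-.5,155+(y+.5)/5-.5)
s=lambda x,y:(180+(x+.5)/5-.5,150+(y+.5)/5-.5)
pairs={'dot':(t(351,165),s(317,202)),
'c_dot':(t(307,140),s(337,238)),
'c_nb':(t(648,60),s(22,155)),
'c_far':(t(376,424),s(462,105)),
'tipA(-x side)':(t(262,290),s(463,318)),'tipB':(t(259,197),s(400,368)),
'plate_topA':(t(55,297),s(645,350)),'plate_topB':(t(52,197),s(583,418))}
for k,(a,b) in pairs.items():
    P,e=tri(T,a,S,b); print(k,P.round(1),round(e,1))
print('dot@92',plane(T,[pairs['dot'][0]],92).round(1))
print('tips z3',plane(T,[pairs[k][0] for k in('tipA(-x side)','tipB')],3).round(1))
print('plate z30',plane(T,[pairs[k][0] for k in('plate_topA','plate_topB')],30).round(1))
print('corners z92',plane(T,[t(307,140),t(648,60),t(724,330),t(376,424)],92).round(1))
print('beaker base',plane(T,[t(265,455)],5), 'bottle',tri(T,(258,141),S,(224.5,210)))
```

```text
dot [ 486.8 -131.1   93.9] 2.4
c_dot [ 502.8 -103.8   88.3] 0.2
c_nb [ 551.  -314.7   88.7] 1.4
c_far [ 331.7 -145.1   90.3] 6.7
tipA(-x side) [421.8 -76.6   5.3] 0.4
tipB [483.  -75.2   2.9] 0.0
plate_topA [416.5  50.7  34.7] 8.1
plate_topB [481.8  54.1  27.4] 7.6
dot@92 [[ 486.4 -130.3   92. ]]
tips z3 [[422.  -76.5   3. ]
 [483.  -75.2   3. ]]
plate z30 [[415.1  54.6  30. ]
 [479.3  57.1  30. ]]
corners z92 [[ 502.1 -103.8   92. ]
 [ 550.7 -314.5   92. ]
 [ 383.7 -352.4   92. ]
 [ 329.7 -142.2   92. ]]
beaker base [[316.21548138 -77.31452765   5.        ]] bottle (array([625.37227939, -65.98455222, 123.30652076]), np.float64(2.0841709616292055))
```

```bash
cat >> h.py <<'E'
def go(pos,yaw,s=None):
    """tool-frame shift and rotvec to TCP pos, pointing down, jaw dir at yaw (mod pi)"""
    s=s or ctrl.state(); R,p=toolRt(s); best=None
    for y in (yaw,yaw+np.pi):
        yd=np.array([np.cos(y),np.sin(y),0]);xd=np.array([0,0,-1.]);D=np.c_[xd,yd,np.cross(xd,yd)]
        rv=Ro.from_matrix(R.T@D).as_rotvec()
        if best is None or np.linalg.norm(rv)<np.linalg.norm(best): best=rv
    print('pos',p.round(1),'F',s['contact_force'].round(1),'t',s['t'],'| shift',(R.T@(np.array(pos)-p)).round(1),'turn',best.round(3), 'deg',np.degrees(np.linalg.norm(best)).round(1))
E
python3 - <<'E'
from h import *
s=ctrl.state();R,p=toolRt(s);print(R.round(3))
go([395,-45,130],.23)
E
```

```text
[[-0.     0.357  0.934]
 [-0.001  0.934 -0.357]
 [-1.    -0.001  0.   ]]
pos [222.8 583.4 230.7] F [-0.1 -0.1 -0.7] t 0.15 | shift [ 101.5 -525.5  385. ] turn [0.976 0.001 0.001] deg 55.9
```

drive_tool(commands="0 20 -200 240 0.35 0 0; 0 20 -200 240 0.35 0 0; 0 20 -200 240 0.5 0 0; 0 20 -263 250 0.6 0 0; 0 20 -320 260 0.7 0 0", newtons=30)

```text
t: 0.78
ee_pos: [339.7, 296.5, 214.3]
eef_rot: [-0.066, 1.569, -1.135]
contact_force: [1.1, -0.7, 0.0]
opening: 0.1
```

Run:
```python
from h import *
go([395,-45,120],.23)
```

```text
pos [339.7 296.5 214.3] F [ 1.1 -0.7  0. ] t 0.775 | shift [  94.7 -115.7  325.8] turn [ 0.272  0.001 -0.   ] deg 15.6
```

drive_tool(commands="0 20 -23 65 0.1 0 0; 0 40 -46 130 0.2 0 0; 0 60 -70 195 0.272 0 0; 0 80 -92 260 0.272 0 0; 0 95 -116 326 0.272 0 0")

```text
t: 1.4
ee_pos: [388.0, -0.1, 130.4]
eef_rot: [0.847, 1.569, -0.494]
contact_force: [0.8, 0.4, 0.2]
opening: 0.2
```

Run:
```python
from h import *
go([395,-45,30],.23)
im=ctrl.snapshot('wrist');cv2.imwrite('pics/w1.png',im[:,:,::-1])
s=ctrl.state();C=cam('wrist',s)
m=orange(im);k,l,st,c=cv2.connectedComponentsWithStats(m)
for i in range(1,k):
    if st[i][4]>60: print(st[i],c[i].round(1),plane(C,[c[i]],92).round(1))
print(proj(C,[[422,-76.5,3],[483,-75.2,3],[479.3,57,30],[415,54.6,30],[486.5,-130.5,92]]).round(0))
```

```text
pos [ 3.880e+02 -1.000e-01  1.304e+02] F [0.8 0.4 0.2] t 1.4 | shift [100.4  -3.5  45.2] turn [ 0.     0.001 -0.001] deg 0.1
[ 287  135  110  146 9711] [334.7 204.9] [[426.5   7.8  92. ]]
[[284. 258.]
 [348. 269.]
 [404. 130.]
 [319. 113.]
 [360. 397.]]
```

View pics/w1.png

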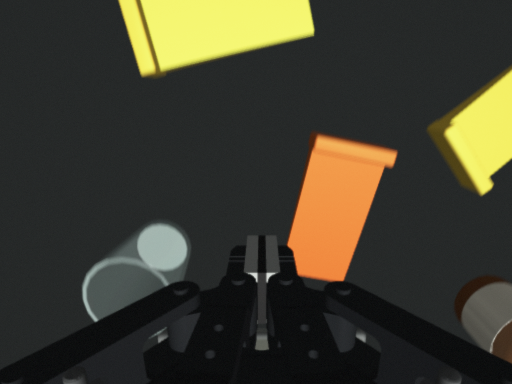

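Run:
```python
from h import *
s=ctrl.state();im=ctrl.snapshot('wrist');cv2.imwrite('pics/w2.png',im[:,:,::-1])
C=cam('wrist',s)
m=orange(im);k,l,st,c=cv2.connectedComponentsWithStats(m)
for i in range(1,k):
    if st[i][4]>60: print(st[i],c[i].round(1))
i=1+np.argmax(st[1:,4])
cn=max(cv2.findContours((l==i).astype(np.uint8),cv2.RETR_EXTERNAL,cv2.CHAIN_APPROX_NONE)[0],key=cv2.contourArea)
ap=cv2.approxPolyDP(cn,6,True)[:,0];print(ap.tolist());print(plane(C,ap,3).round(1).tolist());print(plane(C,ap,30).round(1).tolist())
print(proj(C,[[422,-76.5,3],[483,-75.2,3],[479.3,57,30],[415,54.6,30]]).round(0))
go([398,-42,20],.23); go([398,-42,5],.23)
```

```text
[  289   118   115   152 10029] [338.7 193.8]
[[321, 118], [289, 247], [296, 261], [349, 269], [390, 149], [403, 134]]
[[422.5, 50.9, 3.0], [424.2, -64.6, 3.0], [433.7, -76.9, 3.0], [483.6, -74.7, 3.0], [484.9, 39.2, 3.0], [491.6, 53.4, 3.0]]
[[417.5, 51.7, 30.0], [419.0, -52.1, 30.0], [427.6, -63.2, 30.0], [472.4, -61.3, 30.0], [473.6, 41.2, 30.0], [479.6, 53.9, 30.0]]
[[284. 258.]
 [348. 269.]
 [404. 130.]
 [319. 113.]]
pos [386.9  -6.5 130. ] F [ 0.3  0.7 -0.4] t 1.5 | shift [110.2   3.6  36.6] turn [-0.016  0.005  0.003] deg 0.9
pos [386.9  -6.5 130. ] F [ 0.3  0.7 -0.4] t 1.5 | shift [125.2   3.7  36.5] turn [-0.016  0.005  0.003] deg 0.9
```

View pics/w2.png

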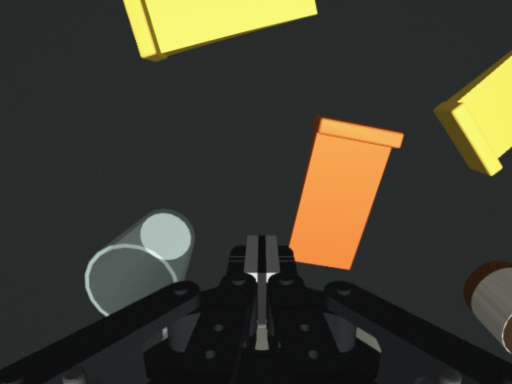

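drive_tool(commands="0 50 4 37 0 0 0; 0 95 4 37 0 0 0; 0 115 4 37 0 0 0; 0 122 4 37 0 0 0; 0 125 4 37 0 0 0")

```text
t: 2.12
ee_pos: [356.7, -47.2, 35.8]
eef_rot: [-1.593, 1.433, -2.927]
contact_force: [12.5, 25.0, 162.1]
opening: -0.0
```

Run:
```python
from h import *
go([398,-42,4],.23)
```

```text
pos [356.7 -47.2  35.8] F [ 12.5  25.  162.1] t 2.125 | shift [25.8 45.4  4.8] turn [ 0.008 -0.003  0.138] deg 7.9
```

Run:
```python
from h import *
s=ctrl.state();print(s['qpos'].round(3),s['contact_force'].round(1),s['ft_torque'].round(2))
for n in("scene","top","wrist"):
    cv2.imwrite(f'pics/{n}3.png',ctrl.snapshot(n)[:,:,::-1])
a=cv2.imread('pics/scene3.png')[120:290,150:460];b=cv2.imread('pics/top3.png')[120:290,170:400]
cv2.imwrite('pics/c3.png',cv2.resize(a,None,fx=2.5,fy=2.5));cv2.imwrite('pics/d3.png',cv2.resize(b,None,fx=3,fy=3))
print(ctrl.state()['contact_force'],ctrl.state()['ee_pos'])
```

```text
[ 0.153  0.875 -0.284  2.35   1.268  0.251 -1.085] [ 12.5  25.  162.1] [ 1.88  5.09 -0.9 ]
[ 1.98114468  8.2126913  40.27204375] [357.60739276 -46.35609113  36.55815912]
```

View pics/c3.png

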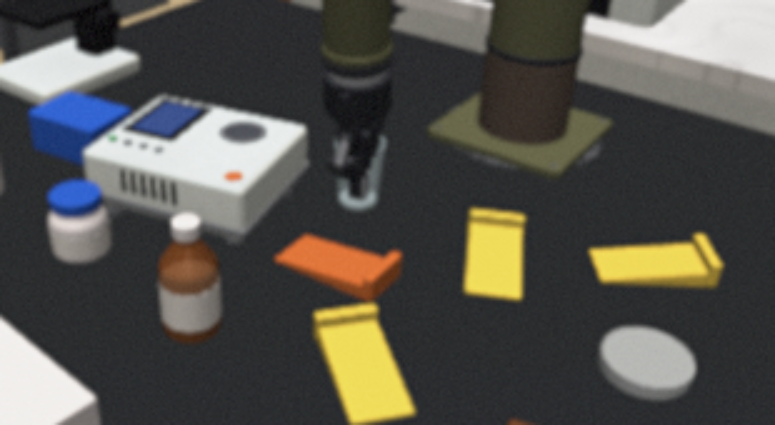

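View pics/d3.png

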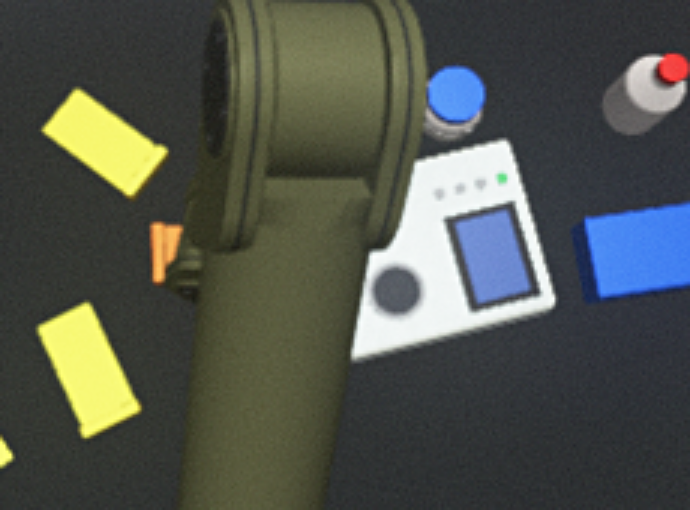

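View pics/wrist3.png

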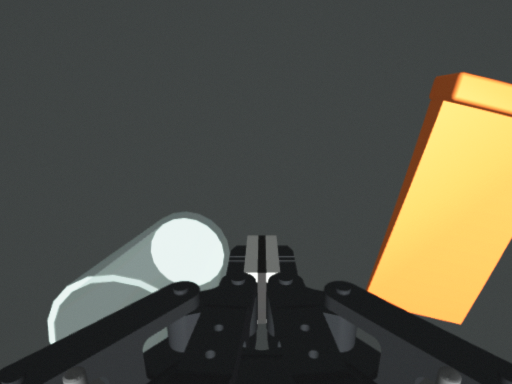

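drive_tool(commands="0 -20 8 0 0 0 0; 0 -60 25 0 0 0 0; 0 -110 60 0 0 0 0.07; 0 -140 90 0 0 0 0.138; 0 -140 90 0 0 0 0.138")

```text
t: 2.9
ee_pos: [465.3, -20.2, 164.9]
eef_rot: [1.995, 1.562, 0.664]
contact_force: [-1.1, 0.2, -0.3]
opening: -0.0
```

Run:
```python
from h import *
go([450,-42,200],.23)
s=ctrl.state();print(s['qpos'].round(3))
for n in("scene",):
    cv2.imwrite(f'pics/{n}4.png',ctrl.snapshot(n)[:,:,::-1])
a=cv2.imread('pics/scene4.png')[120:290,150:460]
cv2.imwrite('pics/c4.png',cv2.resize(a,None,fx=2.5,fy=2.5))
s=ctrl.state();cv2.imwrite('pics/w4.png',ctrl.snapshot('wrist')[:,:,::-1]);print(s['ee_pos'],s['eef_rot'])
```

```text
pos [465.3 -20.2 164.9] F [-1.1  0.2 -0.3] t 2.9 | shift [-35.3 -19.8  17.4] turn [ 0.01  -0.004 -0.008] deg 0.7
[ 0.364  0.668 -0.665  2.093  0.72   0.611 -0.567]
[462.85309735 -21.08106483 163.43008885] [2.52208854 1.56643841 1.19106644]
```

View pics/c4.png

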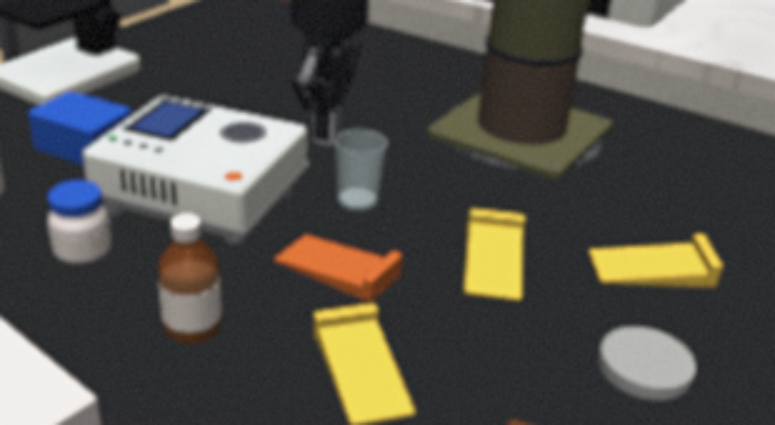

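View pics/w4.png

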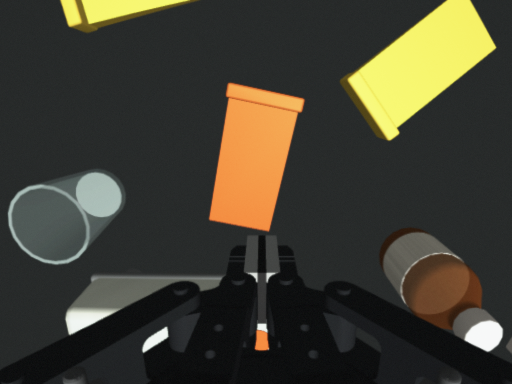

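Run:
```python
from h import *
s=ctrl.state();C=cam('wrist',s)
print('yellow plate corners z30',plane(C,[(345,80),(392,138)],30).round(1), plane(C,[(494,48)],3).round(1))
print('wedge',plane(C,[(210,219),(269,230)],3).round(1),plane(C,[(230,84),(303,105)],30).round(1))
print('beaker base',plane(C,[(99,195)],2).round(1))
go([513,46,100],.23,s);go([513,46,9],.23,s)
```

```text
yellow plate corners z30 [[506.4  75.6  30. ]
 [558.8  41.2  30. ]] [[633.7 139.6   3. ]]
wedge [[423.3 -77.    3. ]
 [482.2 -74.4   3. ]] [[418.   50.4  30. ]
 [479.   48.6  30. ]]
beaker base [[312.7 -79.3   2. ]]
pos [461.5 -21.5 162.5] F [-0.2  0.9 -1.2] t 3.0 | shift [ 62.7  66.1 -53.1] turn [ 0.01  -0.004  0.001] deg 0.6
pos [461.5 -21.5 162.5] F [-0.2  0.9 -1.2] t 3.0 | shift [153.7  66.2 -52.7] turn [ 0.01  -0.004  0.001] deg 0.6
```

drive_tool(commands="0 0 30 -25 0 0 0; 0 20 55 -47 0 0 0; 0 60 56 -47 0 0 0; 0 90 56 -47 0 0 0; 0 90 56 -47 0 0 0")

```text
t: 3.62
ee_pos: [501.1, 37.1, 69.9]
eef_rot: [-1.908, 1.561, 3.046]
contact_force: [-0.5, -0.0, 0.2]
opening: 0.0
```

Run:
```python
from h import *
go([505,38,8],.23);print(ctrl.state()['qpos'].round(2))
```

```text
pos [501.1  37.1  69.9] F [-0.5 -0.   0.2] t 3.625 | shift [61.8  4.5  0.2] turn [ 0.011 -0.003  0.009] deg 0.9
[ 0.14  0.85 -0.5   2.04  0.87  0.49 -0.78]
```

drive_tool(commands="0 30 4 0 0 0 0; 0 50 4 0 0 0 0; 0 60 4 0 0 0 0; 0 62 4 0 0 0 0")

```text
t: 4.12
ee_pos: [504.2, 38.0, 8.0]
eef_rot: [-1.868, 1.561, 3.086]
contact_force: [-0.4, -0.0, 0.4]
opening: 0.2
```

Run:
```python
from h import *
go([471,38,8],.23)
```

```text
pos [504.2  38.    8. ] F [-0.4 -0.   0.4] t 4.125 | shift [  0.3 -32.3  -7.9] turn [ 0.012 -0.003  0.01 ] deg 0.9
```

drive_tool(commands="0 0 -8 -2 0 0 0; 0 0 -16 -4 0 0 0; 0 0 -23 -5.5 0 0 0; 0 0 -28 -6.5 0 0 0; 0 0 -31 -7.5 0 0 0")

```text
t: 4.75
ee_pos: [472.3, 38.1, 8.5]
eef_rot: [-1.876, 1.561, 3.078]
contact_force: [1.1, 0.4, 0.8]
opening: -0.1
```

```bash
cat > w.py <<'E'
from h import *
import sys
def look(tag):
    s=ctrl.state();im=ctrl.snapshot('wrist');cv2.imwrite(f'pics/{tag}.png',im[:,:,::-1]);C=cam('wrist',s)
    m=orange(im);k,l,st,c=cv2.connectedComponentsWithStats(m);i=1+np.argmax(st[1:,4])
    cn=max(cv2.findContours((l==i).astype(np.uint8),cv2.RETR_EXTERNAL,cv2.CHAIN_APPROX_NONE)[0],key=cv2.contourArea)
    ap=cv2.approxPolyDP(cn,5,True)[:,0]
    for a,p,q in zip(ap,plane(C,ap,3),plane(C,ap,30)):print(a,'z3',p[:2].round(1),'z30',q[:2].round(1))
    print(s['ee_pos'].round(1),s['contact_force'].round(1),s['t'])
if __name__=='__main__':look(sys.argv[1])
E
python3 w.py w5
```

```text
[ 83 227] z3 [384.6  25.3] z30 [397.7  40. ]
[ 86 248] z3 [387.   14.2] z30 [399.7  30.9]
[106 252] z3 [397.4  14.6] z30 [408.2  31.3]
[118 309] z3 [407.  -17.7] z30 [416.1   4.9]
[175 281] z3 [434.2   7.3] z30 [438.3  25.3]
[192 281] z3 [442.7   9.6] z30 [445.3  27.1]
[200 290] z3 [447.7   5.4] z30 [449.3  23.7]
[215 287] z3 [454.8   9.1] z30 [455.2  26.8]
[236 251] z3 [460.9  31.7] z30 [460.1  45.2]
[234 228] z3 [457.3  43.4] z30 [457.2  54.8]
[472.3  38.1   8.5] [1.1 0.4 0.8] 4.75
```

View pics/w5.png

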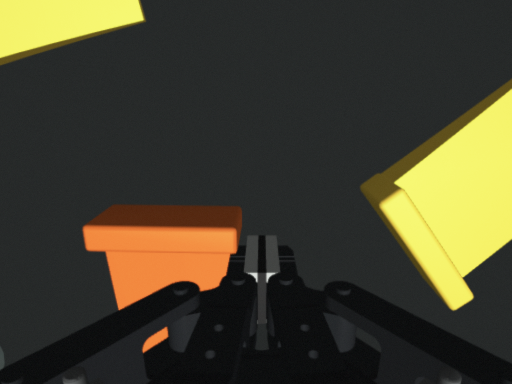

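drive_tool(commands="0 0 6 0 0 0 0; 0 -40 10 -5 0 0 0; 0 -100 30 -10 0 0 0; 0 -150 30 -10 0 0 0; 0 -150 30 -10 0 0 0")

```text
t: 5.42
ee_pos: [502.8, 55.8, 161.6]
eef_rot: [-2.591, 1.566, 2.362]
contact_force: [-0.1, -0.2, -1.2]
opening: 0.0
```

```bash
python3 w.py w6
```

```text
[138 171] z3 [388.7  31.3] z30 [397.5  39.5]
[146 184] z3 [398.   20.5] z30 [405.9  29.7]
[161 286] z3 [428.9 -85.8] z30 [434. -67.]
[180 280] z3 [447.2 -73.6] z30 [450.7 -56. ]
[217 286] z3 [486. -71.] z30 [486.1 -53.6]
[210 172] z3 [455.2  46.6] z30 [458.   53.4]
[502.8  55.8 161.6] [-0.1 -0.2 -1.2] 5.425
```

View pics/w6.png

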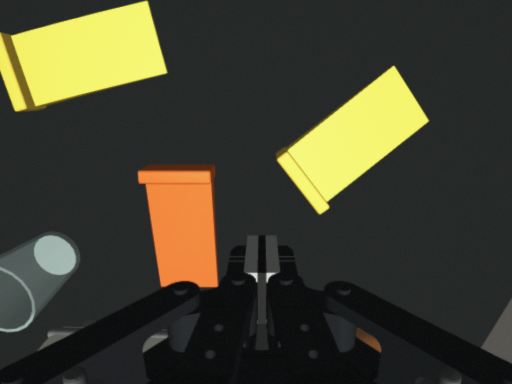

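Run:
```python
from h import *
s=ctrl.state();C=cam('wrist',s)
print(plane(C,[(165,72),(147,3),(216,110)],3).round(1),plane(C,[(280,158),(323,212),(25,108)],30).round(1))
go([437,69,60],.233);go([437,69,6],.233)
```

```text
[[397.3 123.4   3. ]
 [372.6 174.6   3. ]
 [447.2 102.2   3. ]] [[510.6  78.5  30. ]
 [559.3  41.4  30. ]
 [293.8  69.3  30. ]]
pos [501.3  54.8 159.6] F [-0.2 -1.  -0.1] t 5.475 | shift [100.1 -58.4 -28.8] turn [ 0.008 -0.003  0.007] deg 0.6
pos [501.3  54.8 159.6] F [-0.2 -1.  -0.1] t 5.475 | shift [154.1 -58.  -28.6] turn [ 0.008 -0.003  0.007] deg 0.6
```

drive_tool(commands="50 0 -58 -29 0 0 0; 50 30 -58 -29 0 0 0; 50 70 -58 -29 0 0 0; 50 100 -58 -29 0 0 0; 50 100 -58 -29 0 0 0")

```text
t: 6.1
ee_pos: [435.1, 68.6, 57.9]
eef_rot: [-1.685, 1.558, -3.013]
contact_force: [-0.6, 0.1, -0.0]
opening: 49.8
```

Run:
```python
from h import *
go([437,69,7],.233);print(ctrl.state()['qpos'].round(2),ctrl.state()['opening'])
```

```text
pos [435.1  68.6  57.9] F [-0.6  0.1 -0. ] t 6.1 | shift [50.9  2.6  0.1] turn [ 0.009 -0.001  0.013] deg 0.9
[-0.05  0.82 -0.34  2.22  1.07  0.28 -1.09] 49.79165882921324
```

drive_tool(commands="50 20 2 0 0 0 0; 50 38 2 0 0 0 0; 50 45 2 0 0 0 0")

```text
t: 6.48
ee_pos: [436.6, 68.9, 12.6]
eef_rot: [-1.642, 1.557, -2.971]
contact_force: [1.1, -0.1, 0.2]
opening: 50.2
```

```bash
python3 - <<'E'
from h import *
go([437,69,7],.233);print(ctrl.state()['qpos'].round(2))
E
python3 w.py w7
```

```text
pos [436.6  68.9  12.6] F [ 1.1 -0.1  0.2] t 6.475 | shift [5.6 0.5 0. ] turn [ 0.009 -0.001  0.013] deg 0.9
[-0.21  0.91 -0.08  2.23  1.37  0.06 -1.39]
[195 330] z3 [413.7   7.1] z30 [415.   30.2]
[200 348] z3 [418.6  -4.5] z30 [419.1  20.7]
[290 344] z3 [467.3  11.3] z30 [459.2  33.7]
[298 305] z3 [464.5  37.3] z30 [456.9  55.1]
[203 303] z3 [414.7  25.7] z30 [415.9  45.5]
[436.6  68.9  12.6] [ 1.1 -0.1  0.2] 6.475
```

View pics/w7.png

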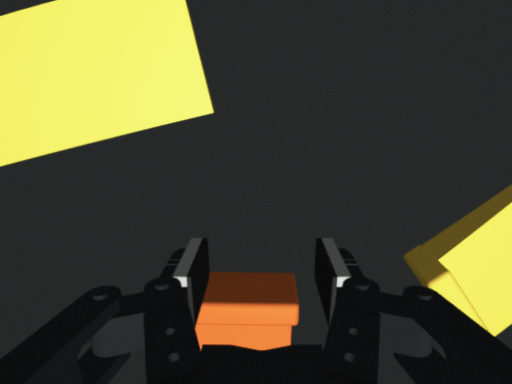

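drive_tool(commands="50 0 0 0 0 0 -0.08; 50 0 0 0 0 0 -0.15; 50 0 0 0 0 0 -0.15")

```text
t: 6.9
ee_pos: [438.2, 69.8, 12.7]
eef_rot: [-1.598, 1.41, -2.93]
contact_force: [0.0, -0.3, -0.1]
opening: 50.0
```

Run:
```python
from h import *
s=ctrl.state();print(s['qpos'].round(2),s['ee_pos'].round(1)); R,p=toolRt(s);print(R.round(3))
h=np.array([.231,-.973,0]);print('tool dir of h',(R.T@h).round(3))
```

```text
[ 0.05  0.97 -0.51  2.07  0.91  0.52 -0.93] [438.2  69.8  12.7]
[[-0.156  0.959  0.236]
 [-0.034  0.234 -0.972]
 [-0.987 -0.16  -0.004]]
tool dir of h [-0.003 -0.006  1.   ]
```

drive_tool(commands="50 0 0 7 0 0 0; 50 0 0 13 0 0 0; 50 0 0 18 0 0 0; 50 0 0 22 0 0 0; 50 0 0 25 0 0 0")

```text
t: 7.52
ee_pos: [444.1, 45.3, 12.7]
eef_rot: [-1.597, 1.41, -2.929]
contact_force: [-0.3, 1.3, 0.8]
opening: 50.1
```

```bash
python3 w.py w8
```

```text
[206 289] z3 [420.2   7.7] z30 [425.5  27.6]
[195 326] z3 [418.5 -18.9] z30 [424.1   5.8]
[200 348] z3 [424.1 -33.3] z30 [428.7  -6.1]
[290 343] z3 [472.6 -10. ] z30 [468.5  13. ]
[289 293] z3 [463.7  20.7] z30 [461.1  38.2]
[444.1  45.3  12.7] [-0.3  1.3  0.8] 7.525
```

View pics/w8.png

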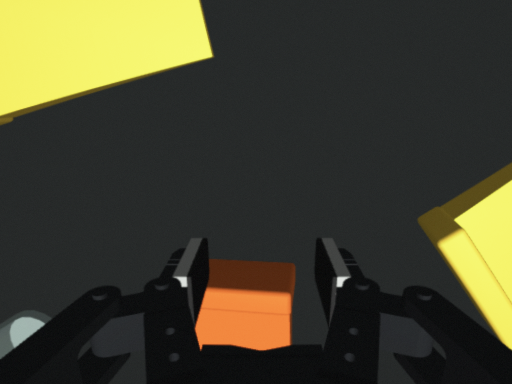

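Run:
```python
from h import *
for n,b in (("scene",(180,150)),("top",(210,155))):
    im=ctrl.snapshot(n);x,y=b
    cv2.imwrite(f'pics/{n}8.png',cv2.resize(im[y:y+100,x:x+150,::-1],None,fx=5,fy=5,interpolation=cv2.INTER_CUBIC))
```

```text
(no output)
```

View pics/scene8.png

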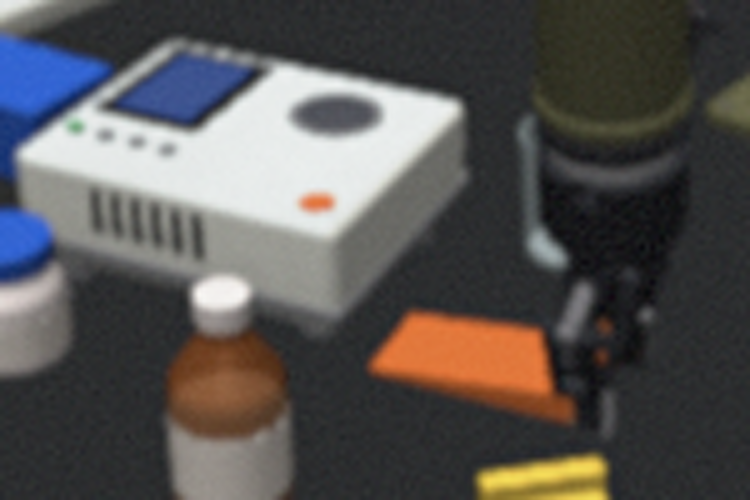

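View pics/top8.png

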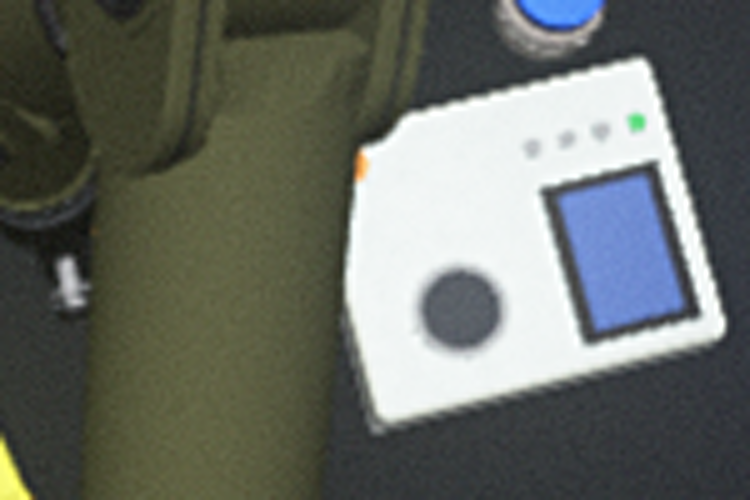

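The scene view shows the wedge with tip corners at about crop (408,312) and (370,367). I'll turn those into its pose.

Run:
```python
from h import *
S=cam('scene');s=lambda x,y:(180+(x+.5)/5-.5,150+(y+.5)/5-.5)
P=plane(S,[s(408,311)],3)[0];Q=plane(S,[s(368,368)],3)[0]
print(P,Q,'w',np.linalg.norm(P-Q)); d=Q-P; print('heading',np.arctan2(d[1],d[0]), 'tip',(P+Q)/2)
b=plane(S,[s(372,375),s(573,421)],0);print(b, np.arctan2(b[0][0]-b[1][0],b[1][1]-b[0][1]))
```

```text
[ 434.17732668 -109.24969567    3.        ] [494.8275058  -89.28971126   3.        ] w 63.850177800497555
heading 0.31793588376692994 tip [464.50241624 -99.26970346   3.        ]
[[495.44881457 -85.78526447   0.        ]
 [458.28227706  28.49331208   0.        ]] 0.31443766520699995
```

drive_tool(commands="50 0 0 5 0 0 0; 50 0 1 9 0 0 0; 50 0 1 13 0 0 0; 50 0 1.5 16 0 0 0; 50 0 1.5 18 0 0 0")

```text
t: 8.3
ee_pos: [450.0, 27.8, 12.3]
eef_rot: [-1.595, 1.41, -2.928]
contact_force: [-0.8, 0.3, 0.9]
opening: 50.2
```

Run:
```python
from h import *
print(ctrl.state()['ee_pos'],ctrl.state()['contact_force'])
for n,b in (("scene",(180,150)),):
    im=ctrl.snapshot(n);x,y=b
    cv2.imwrite(f'pics/{n}9.png',cv2.resize(im[y:y+100,x:x+150,::-1],None,fx=5,fy=5,interpolation=cv2.INTER_CUBIC))
```

```text
[450.01096385  27.82501208  12.26950798] [-0.79676751  0.33946703  0.92131775]
```

View pics/scene9.png

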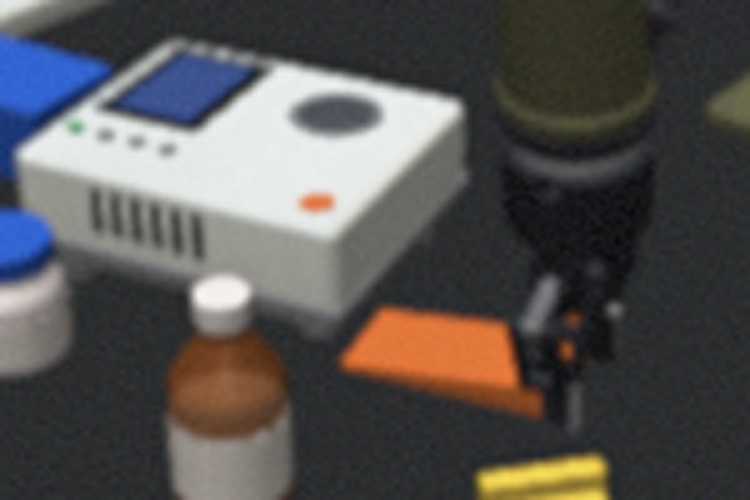

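Run:
```python
from h import *
S=cam('scene');s=lambda x,y:(180+(x+.5)/5-.5,150+(y+.5)/5-.5)
P=plane(S,[s(379,307)],3)[0];Q=plane(S,[s(340,365)],3)[0]
print(P,Q,'w',np.linalg.norm(P-Q)); d=Q-P; print('heading',np.arctan2(d[1],d[0]), 'tip',(P+Q)/2)
b=plane(S,[s(343,373),s(542,416)],0);print(b, np.arctan2(b[0][0]-b[1][0],b[1][1]-b[0][1]))
f=np.array([486.5,-130.5]);tip=((P+Q)/2)[:2]
for a in(.33,.36,.4):
    n=np.array([np.cos(a),np.sin(a)]);h=np.array([n[1],-n[0]]);print(a,'lat',(f-tip)@n,'along',(f-tip)@h,'back',tip-130*h)
```

```text
[ 441.93393423 -125.60974187    3.        ] [ 502.81196813 -103.6820666     3.        ] w 64.7067071783269
heading 0.3457240076033623 tip [ 472.37295118 -114.64590424    3.        ]
[[504.54986523 -99.9424417    0.        ]
 [465.39946396  12.51722165   0.        ]] 0.33500648659027726
0.33 lat 8.227377167231317 along 19.576417591344917 back [430.24735749   8.33960042]
0.36 lat 7.636470687346386 along 19.81439315759878 back [426.57730086   7.02068284]
0.4 lat 6.837997935625365 along 20.103921134817984 back [421.74856668   5.09202498]
```

drive_tool(commands="50 0 0 4 0 0 0; 50 0 1 8 0 0 0; 50 0 1 11 0 0 0; 50 0 1 13 0 0 0; 50 0 1 13 0 0 0")

```text
t: 8.98
ee_pos: [454.1, 14.8, 12.0]
eef_rot: [-1.59, 1.41, -2.923]
contact_force: [0.3, -0.8, -0.2]
opening: 49.9
```

drive_tool(commands="50 0 0 -8 0 0 0; 50 0 0 -25 0 0 0; 50 0 0 -30 0 0 0; 50 0 0 -30 0 0 0")

```text
t: 9.48
ee_pos: [446.9, 44.8, 12.1]
eef_rot: [-1.591, 1.41, -2.922]
contact_force: [0.1, 0.4, -0.8]
opening: 49.9
```

```bash
python3 w.py w10
python3 - <<'E'
from h import *
for n,b in (("scene",(180,150)),):
    im=ctrl.snapshot(n);x,y=b
    cv2.imwrite(f'pics/{n}10.png',cv2.resize(im[y:y+100,x:x+150,::-1],None,fx=5,fy=5,interpolation=cv2.INTER_CUBIC))
E
```

```text
[243 346] z3 [450.9 -22.1] z30 [451.1   3.1]
[270 348] z3 [465.8 -17.6] z30 [463.3   6.8]
[446.9  44.8  12.1] [ 0.1  0.4 -0.8] 9.475
```

View pics/scene10.png

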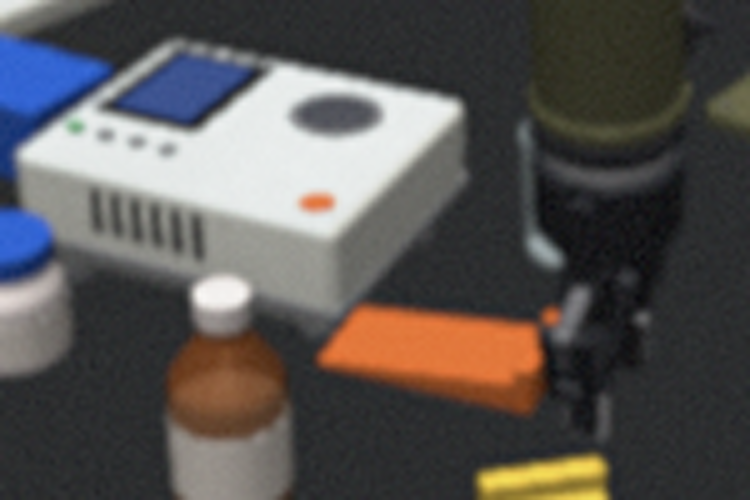

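View pics/w10.png

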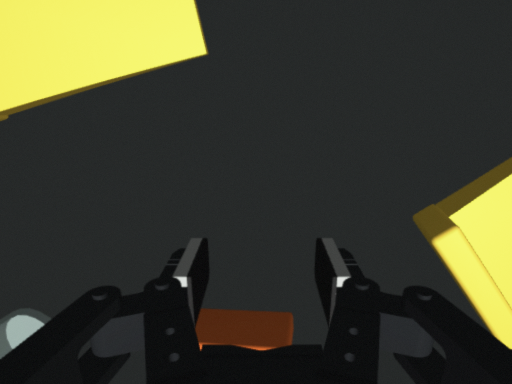

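Run:
```python
from h import *
S=cam('scene');s=lambda x,y:(180+(x+.5)/5-.5,150+(y+.5)/5-.5)
Q=plane(S,[s(317,360)],3)[0];B=plane(S,[s(529,413)],0)[0]
b=plane(S,[s(321,368),s(529,413)],0);print(Q,b)
v=b[0]-b[1];a=np.arctan2(v[0],-v[1]);L=np.linalg.norm(v);print('heading',a,L)
f=np.array([486.5,-130.5])
n=np.array([np.cos(a),np.sin(a)]);h=np.array([n[1],-n[0]])
print('lat of foot from axis (by side edge)',(f-b[0][:2])@n+30,(f-b[1][:2])@n+32)
back=b[1][:2]-32*n;print('back centre',back,'tip-foot along',(f-back)@h-130)
C=cam('wrist',ctrl.state())
e=plane(C,[(204,310),(293,313)],30);print(e,np.arctan2(*(e[1]-e[0])[[1,0]]))
print('dot scene',plane(S,[s(317,202)],92))
R,p=toolRt(ctrl.state());print('toolyaw',np.arctan2(R[1,1],R[0,1]))
```

```text
[ 507.50670272 -117.26288425    3.        ] [[ 508.88956249 -113.02693123    0.        ]
 [ 467.72267051    5.29167591    0.        ]]
heading 0.33483178665470453 125.27571907840823
lat of foot from axis (by side edge) 3.1119980198540347 5.111998019854035
back centre [437.49977132  -5.22385378] tip-foot along 4.420990547188154
[[429.6055033   14.97922919  30.        ]
 [468.24104897  27.71255306  30.        ]] 0.3183645739662905
dot scene [[ 484.78328626 -134.55454477   92.        ]]
toolyaw 0.2377043347210283
```

```bash
cat >> h.py <<'E'
def go2(pos,yaw,tilt,s=None):
    s=s or ctrl.state(); R,p=toolRt(s)
    yd=np.array([np.cos(yaw),np.sin(yaw),0]);xd=np.array([0,0,-1.]);D=np.c_[xd,yd,np.cross(xd,yd)]@Ro.from_rotvec([0,0,-tilt]).as_matrix()
    print('pos',p.round(1),'F',s['contact_force'].round(1),'t',s['t'],'q',s['qpos'].round(2),'| shift',(R.T@(np.array(pos)-p)).round(1),'turn',Ro.from_matrix(R.T@D).as_rotvec().round(3))
E
python3 - <<'E'
from h import *
n=np.array([np.cos(.33),np.sin(.33)]);h=np.array([n[1],-n[0]])
p=np.array([437.5,-5.2])+4*n-22*h;print(p)
go2([*p,12],.33,.15)
E
```

```text
[434.15522275  16.90910367]
pos [447.   43.6  12.1] F [-0.  -0.4  0.2] t 9.575 q [ 0.1   0.98 -0.51  2.05  0.91  0.54 -0.87] | shift [  3.  -18.5  22.9] turn [-0.091 -0.017  0.011]
```

drive_tool(commands="26 1 -18 8 -0.09 -0.017 0.011; 26 3 -18 12 -0.09 -0.017 0.011; 26 3 -18.5 16 -0.09 -0.017 0.011; 26 3 -18.5 17 -0.09 -0.017 0.011")

```text
t: 10.07
ee_pos: [433.7, 22.4, 11.9]
eef_rot: [-1.567, 1.422, -2.811]
contact_force: [0.4, -0.4, 0.6]
opening: 25.8
```

```bash
python3 w.py w11
python3 - <<'E'
from h import *
go2([434,16.9,12],.33,.15);R,p=toolRt(ctrl.state());print(R.round(3))
for n,b in (("scene",(180,150)),):
    im=ctrl.snapshot(n);x,y=b
    cv2.imwrite(f'pics/{n}11.png',cv2.resize(im[y:y+100,x:x+150,::-1],None,fx=5,fy=5,interpolation=cv2.INTER_CUBIC))
E
```

```text
[220 327] z3 [427.5 -37. ] z30 [428.1 -13.1]
[221 344] z3 [431.4 -48.2] z30 [431.3 -22.2]
[264 350] z3 [455.3 -41. ] z30 [450.9 -16.3]
[303 343] z3 [473.3 -26.8] z30 [465.6  -4.7]
[302 324] z3 [468.3 -15.4] z30 [461.5   4.7]
[300 341] z3 [471.3 -26.3] z30 [464.   -4.3]
[433.7  22.4  11.9] [ 0.4 -0.4  0.6] 10.075
pos [433.6  22.5  11.9] F [ 0.2  0.4 -0.1] t 10.125 q [ 0.11  0.96 -0.48  2.12  1.    0.49 -0.85] | shift [ 0.1 -1.4  5.4] turn [-0.003  0.    -0.001]
[[-0.14   0.936  0.321]
 [-0.048  0.318 -0.947]
 [-0.989 -0.148  0.001]]
```

View pics/w11.png

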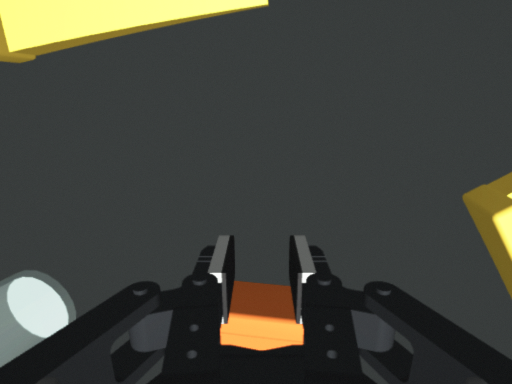

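View pics/scene11.png

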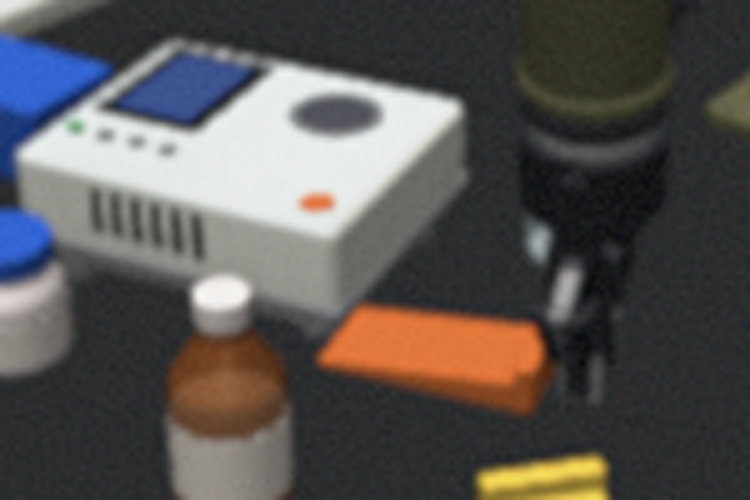

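drive_tool(commands="26 0 -0.5 4 0 0 0; 26 0 -0.5 8 0 0 0; 26 0 -0.5 11 0 0 0; 26 0 -0.5 13 0 0 0")

```text
t: 10.68
ee_pos: [437.1, 10.1, 12.0]
eef_rot: [-1.57, 1.422, -2.814]
contact_force: [0.2, 0.3, -0.6]
opening: 26.4
```

drive_tool(commands="26 0 0 2 0 0 0; 26 0 0 4 0 0 0; 26 0 0 5 0 0 0")

```text
t: 11.05
ee_pos: [438.8, 5.3, 12.0]
eef_rot: [-1.571, 1.422, -2.814]
contact_force: [-1.0, -0.2, 1.1]
opening: 26.0
```

drive_tool(commands="26 0 0 2 0 0 0; 26 0 0 4 0 0 0; 26 0 0 5 0 0 0")

```text
t: 11.42
ee_pos: [440.4, 0.5, 12.0]
eef_rot: [-1.571, 1.422, -2.814]
contact_force: [0.2, 0.2, -0.1]
opening: 26.0
```

```bash
cat > sc.py <<'E'
from h import *
import sys
im=ctrl.snapshot('scene');x,y=180,150
cv2.imwrite(f'pics/{sys.argv[1]}.png',cv2.resize(im[y:y+100,x:x+150,::-1],None,fx=5,fy=5,interpolation=cv2.INTER_CUBIC))
E
python3 sc.py s12
```

```text
(no output)
```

View pics/s12.png

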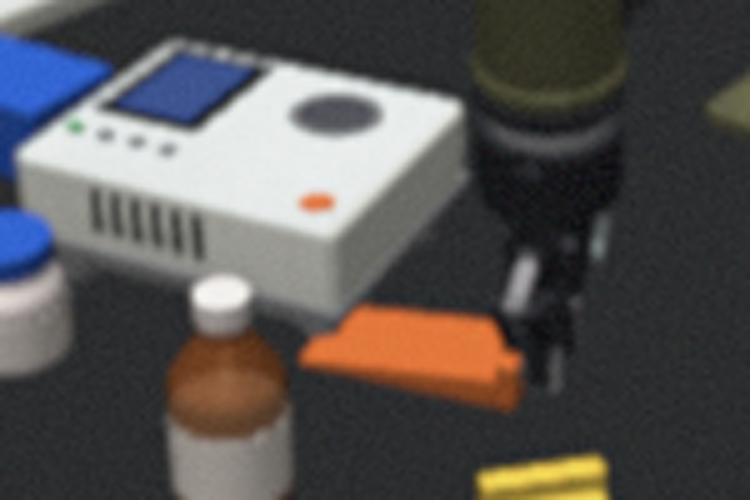

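drive_tool(commands="26 0 0 2 0 0 0; 26 0 0 4 0 0 0; 26 0 0 5 0 0 0")

```text
t: 11.85
ee_pos: [442.1, -4.5, 12.0]
eef_rot: [-1.57, 1.422, -2.814]
contact_force: [-0.9, 0.5, 0.2]
opening: 25.8
```

drive_tool(commands="26 0 0 2 0 0 0; 26 0 0 4 0 0 0; 26 0 0 5 0 0 0")

```text
t: 12.22
ee_pos: [443.8, -9.4, 12.0]
eef_rot: [-1.57, 1.422, -2.814]
contact_force: [0.2, 0.7, 0.5]
opening: 25.9
```

drive_tool(commands="26 0 0 2 0 0 0; 26 0 0 4 0 0 0; 26 0 0 5 0 0 0")

```text
t: 12.6
ee_pos: [445.4, -14.3, 12.0]
eef_rot: [-1.569, 1.422, -2.813]
contact_force: [-0.9, 0.9, -0.7]
opening: 25.9
```

```bash
python3 sc.py s13; python3 w.py w13
```

```text
[235 262] z3 [435.  -31.2] z30 [436.3 -14.9]
[232 291] z3 [438.6 -48.5] z30 [439.4 -29.1]
[292 298] z3 [469.4 -39.2] z30 [464.6 -21.6]
[288 265] z3 [460.8 -21.9] z30 [457.5  -7.3]
[445.4 -14.4  12. ] [-0.4  0.3 -0.3] 12.65
```

View pics/s13.png

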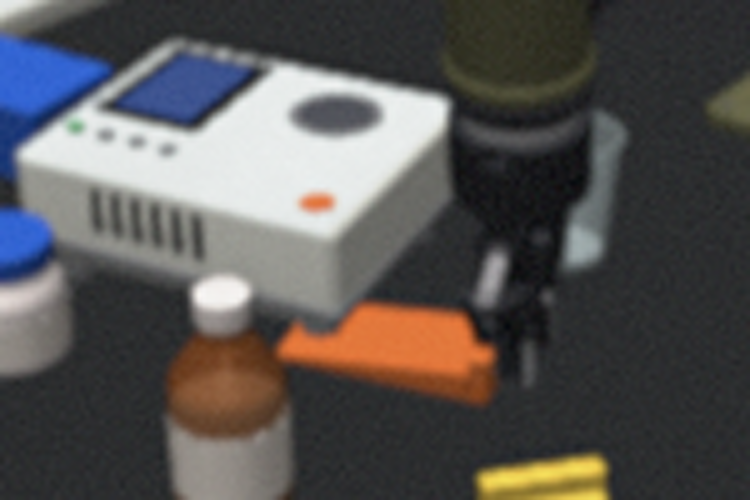

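View pics/w13.png

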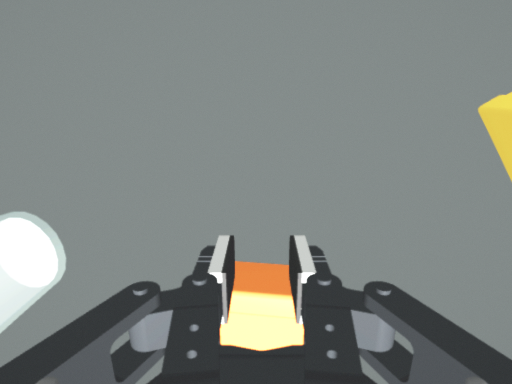

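drive_tool(commands="26 0 0 2 0 0 0; 26 0 0 4 0 0 0; 26 0 0 4 0 0 0")

```text
t: 13.08
ee_pos: [446.8, -18.6, 12.0]
eef_rot: [-1.565, 1.422, -2.809]
contact_force: [-0.4, -0.1, -0.5]
opening: 26.0
```

drive_tool(commands="26 0 0 2 0 0 0; 26 0 0 4 0 0 0; 26 0 0 4 0 0 0")

```text
t: 13.45
ee_pos: [448.1, -22.8, 12.0]
eef_rot: [-1.562, 1.422, -2.807]
contact_force: [-0.3, 0.8, -0.3]
opening: 26.0
```

drive_tool(commands="26 0 0 2 0 0 0; 26 0 0 4 0 0 0; 26 0 0 4 0 0 0")

```text
t: 13.82
ee_pos: [449.5, -26.9, 12.0]
eef_rot: [-1.559, 1.422, -2.805]
contact_force: [0.8, -0.0, 0.2]
opening: 26.2
```

```bash
python3 sc.py s14; python3 -c "
from h import *
print(ctrl.state()['contact_force'],ctrl.state()['ee_pos'])"
```

```text
[-0.50512239  0.29149914 -0.15731761] [449.42937189 -26.85071546  11.95124618]
```

View pics/s14.png

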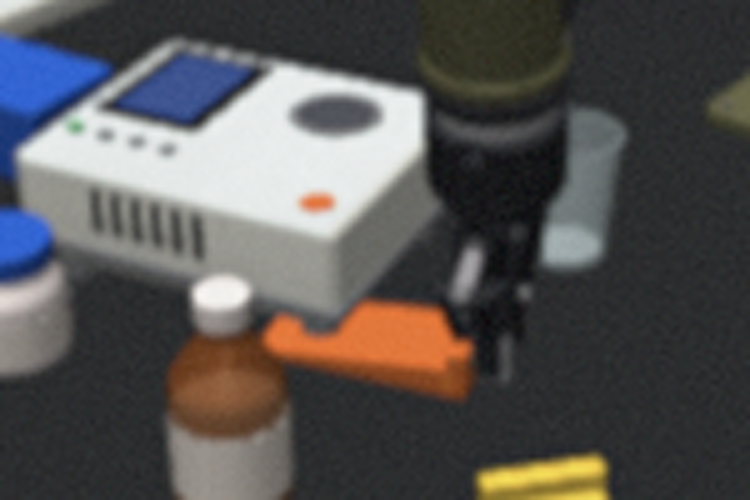

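drive_tool(commands="26 0 0 2 0 0 0; 26 0 0 3 0 0 0; 26 0 0 3 0 0 0")

```text
t: 14.25
ee_pos: [450.3, -29.1, 12.0]
eef_rot: [-1.566, 1.422, -2.811]
contact_force: [-1.3, 2.4, -0.1]
opening: 25.9
```

drive_tool(commands="26 0 0 2 0 0 0; 26 0 0 3 0 0 0; 26 0 0 3 0 0 0")

```text
t: 14.62
ee_pos: [450.7, -30.1, 12.0]
eef_rot: [-1.588, 1.422, -2.832]
contact_force: [-1.8, 5.3, 1.5]
opening: 26.0
```

drive_tool(commands="26 0 0 2 0 0 0; 26 0 0 3 0 0 0; 26 0 0 3 0 0 0")

```text
t: 15.0
ee_pos: [450.8, -30.3, 12.0]
eef_rot: [-1.618, 1.423, -2.86]
contact_force: [-2.7, 7.9, 1.7]
opening: 26.1
```

```bash
python3 -c "
from h import *
print(ctrl.state()['contact_force'],ctrl.state()['ee_pos'])";python3 sc.py s15
```

```text
[-2.73349741  7.89192369  1.6826534 ] [450.81089935 -30.33135362  12.04749037]
```

View pics/s15.png

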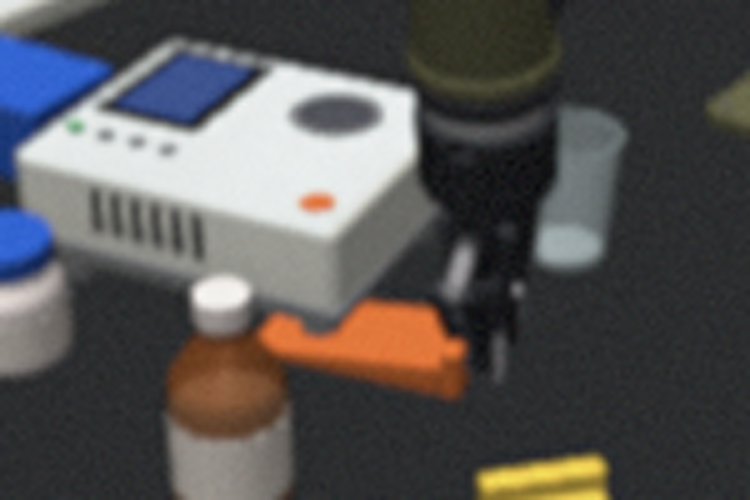

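drive_tool(commands="26 0 0 -8 0 0 0; 26 0 0 -25 0 0 0; 26 -20 0 -35 0 0 0; 26 -70 0 -35 0 0 0; 0 -130 0 -35 0 0 0")

```text
t: 15.68
ee_pos: [457.4, 7.3, 141.7]
eef_rot: [-1.611, 1.419, -2.854]
contact_force: [1.0, -0.9, 0.4]
opening: 8.6
```

drive_tool(commands="0 -40 0 0 0 0 0.1; 0 -70 0 0 0 0 0.15; 0 -70 0 0 0 0 0.15; 0 -70 0 0 0 0 0.15")

```text
t: 16.18
ee_pos: [467.2, 9.6, 210.4]
eef_rot: [-2.652, 1.565, 2.387]
contact_force: [-0.4, 0.2, 0.3]
opening: 0.1
```

```bash
python3 w.py w16; python3 sc.py s16
python3 - <<'E'
from h import *
go2([486.5,-130.5,150],.23,0)
C=cam('wrist',ctrl.state());print(proj(C,[[486.5,-130.5,92],[502.8,-103.8,92]]))
E
```

```text
[264 213] z3 [487.2 -42. ] z30 [484. -33.]
[205 213] z3 [424.2 -63.6] z30 [425.8 -52.9]
[212 270] z3 [ 452.  -130.3] z30 [ 451.4 -114.4]
[226 271] z3 [ 468.2 -126.1] z30 [ 466.4 -110.5]
[233 247] z3 [466.7 -93.4] z30 [465.  -80.4]
[245 245] z3 [479.1 -86.4] z30 [476.5 -73.9]
[248 235] z3 [478.5 -73.3] z30 [475.9 -61.9]
[263 235] z3 [494.8 -67.7] z30 [491.  -56.7]
[467.2   9.6 210.4] [-0.4  0.2  0.3] 16.175
pos [467.1  10.  209.9] F [ 0.4 -0.4 -0.3] t 16.275 q [ 0.38  0.62 -0.8   2.03  0.64  0.76 -0.48] | shift [ 59.1 -26.6 139.7] turn [ 0.098 -0.006  0.004]
[[233.41115407 328.56126125]
 [258.79433696 310.76399266]]
```

View pics/w16.png

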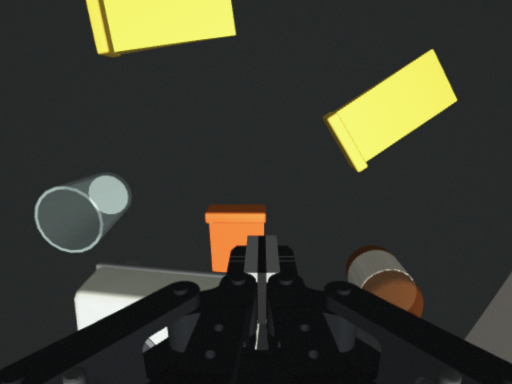

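View pics/s16.png

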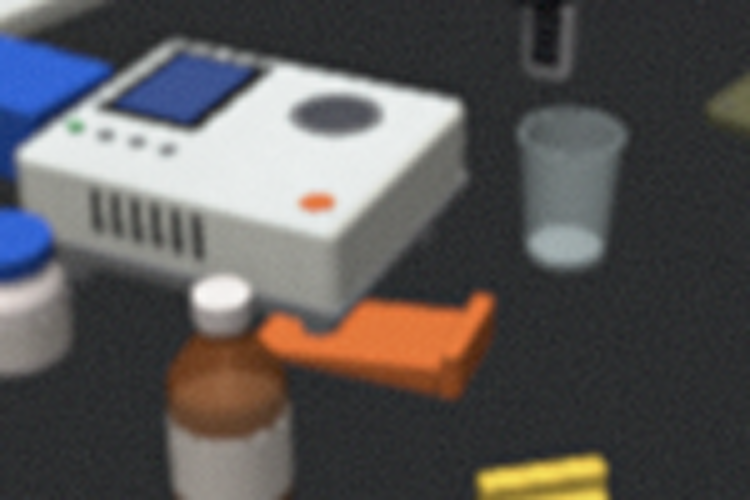

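drive_tool(commands="0 0 -10 50 0.05 0 0; 0 20 -20 100 0.098 0 0; 0 50 -27 140 0.098 0 0; 0 80 -27 140 0.098 -0.006 0.004; 0 85 -27 140 0.098 -0.006 0.004")

```text
t: 16.9
ee_pos: [484.3, -130.7, 121.6]
eef_rot: [-2.02, 1.565, 2.922]
contact_force: [0.4, 1.2, 0.1]
opening: -0.1
```

```bash
python3 sc.py s17
python3 - <<'E'
from h import *
go2([486,-131.3,92],.23,0)
E
```

```text
pos [ 485.  -130.1  122.4] F [ 0.  -0.6  0.5] t 16.95 q [ 0.56  0.78 -0.65  2.01  0.81  0.63 -0.41] | shift [30.3  0.8  1.5] turn [ 0.001 -0.002  0.003]
```

View pics/s17.png

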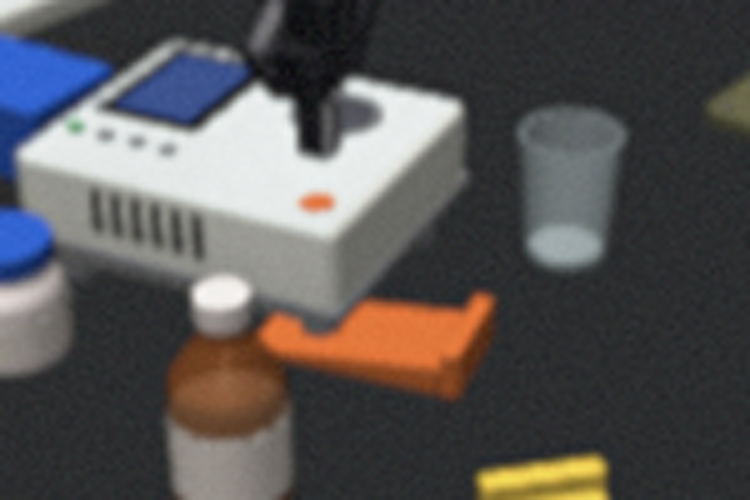

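drive_tool(commands="0 15 1 1.5 0 0 0; 0 25 1 1.5 0 0 0; 0 28 1 1.5 0 0 0; 0 28 1 1.5 0 0 0")

```text
t: 17.45
ee_pos: [486.3, -131.1, 94.4]
eef_rot: [-2.144, 1.567, 2.8]
contact_force: [0.5, 0.8, -0.1]
opening: -0.1
```

drive_tool(commands="0 1 0 0 0 0 0; 0 2 0 0 0 0 0; 0 2.5 0 0 0 0 0")

```text
t: 17.82
ee_pos: [486.4, -131.2, 92.1]
eef_rot: [-2.133, 1.567, 2.811]
contact_force: [-1.1, -0.5, 5.7]
opening: 0.1
```

drive_tool(commands="0 1 0 0 0 0 0; 0 1.5 0 0 0 0 0")

```text
t: 18.08
ee_pos: [486.5, -131.1, 91.9]
eef_rot: [-1.856, 1.568, 3.088]
contact_force: [-4.4, 0.3, 17.6]
opening: 0.4
```

drive_tool(commands="0 1 0 0 0 0 0; 0 1 0 0 0 0 0")

```text
t: 18.32
ee_pos: [486.5, -131.1, 92.0]
eef_rot: [-1.341, 1.569, -2.681]
contact_force: [-2.2, 0.4, 12.1]
opening: 0.0
```

```bash
python3 sc.py s18; python3 -c "
from h import *
s=ctrl.state();print(s['contact_force'],s['ee_pos'],s['t'],toolRt(s)[0].round(3))"
```

```text
[-2.69558228 -0.83817963 11.29410692] [ 486.47040618 -131.12495034   91.96917736] 18.375 [[-0.002  0.973  0.23 ]
 [-0.001  0.23  -0.973]
 [-1.    -0.002  0.   ]]
```

View pics/s18.png

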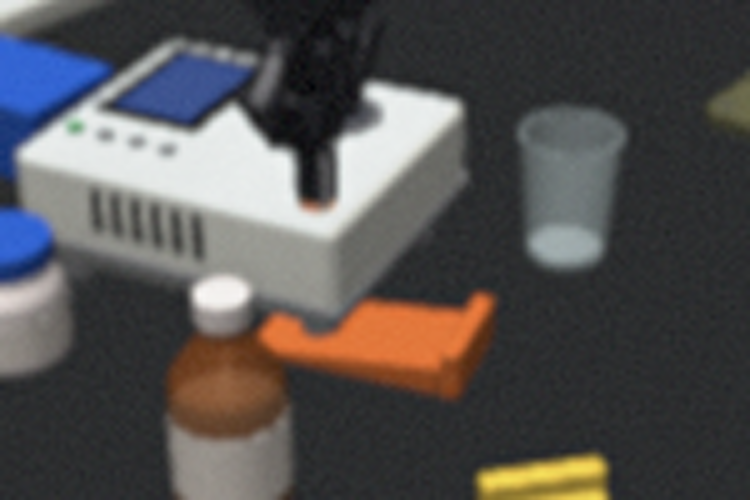

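```bash
python3 -c "
from plant import ctrl
print(ctrl.sign_off())"
```

```text
the job is handed in; nothing more can be done
None
```

The wedge is snug under the short foot, and I handed the job in at t ≈ 18.4 s while still pressing on the orange dot. However, an early mistake probably broke a force limit, so the attempt may be judged failed.

**What I did:** I turned the wedge by pushing on its side and back plate. I then pushed it thin end first under the foot until the push reached about 8 N, backed off and pressed down on the dot.

**Last checks, all fine:**
- **Press:** 11–12 N downward with the fingertip on the dot at z = 92.0 mm.
- **Rocking:** the height changed only about 0.2 mm between 6 and 17.6 N, so the instrument no longer rocks.
- **Surroundings:** in the scene picture the instrument and wedge are in place, and the nearby objects in view look unmoved.

**What went wrong:** at t ≈ 2.1 s I sent the tool too close to the base, at the edge of its reach. The arm drifted off target and the wrist force read about 164 N, over the 120 N limit. It was still about 41 N after three camera calls (about 0.15 s).
- **Contact:** the gripper was beside the beaker, so it most likely pressed on its rim and may also have passed the 40 N limit; I did not confirm this. The beaker looked upright and unmoved afterwards.
- **Joint range:** a joint later came within about 0.02 rad of its limit (0.06 against 0.04), and I tilted the tool to move it away.

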